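# Pack the sample canister in the shipping carton

## Task

Pack the steel sample canister that stands on the bench: fold both half-open flaps of the cardboard carton right back, stand the canister gently upright in the carton's empty compartment, next to the canister already packed, and let go of it. Then fold both flaps down flat again to close the carton. Do not knock over the packed canister, the amber bottle or the glass beaker.

Things in the scene. Friction and masses are not known exactly. Their poses are not given: they have to be found in the camera images.
- carton: open cardboard carton fixed to the bench, 200 (x) by 190 (y) by 130 mm high outside, 5 mm walls and floor; origin centre of its underside, z up. Flaps on the tops of both y walls (left = +y). Short end flaps hang outside the x walls, out to x = +-128 mm. A divider at x = 0, 65 mm high, makes two compartments 92 by 180 mm centred at x = +-50 mm: one holds the packed canister, the other only a pad
- flap_left (a joint): angle (rad) of the carton's left flap: 0 = flat, closed; pi/2 = upright; 2.3 = folded right back outside (stop); starts at 0.6 to 1.0. Stiff crease: stays where left, moves with under 1 N at its edge. A cardboard panel 4 mm thick, 196 mm along the carton's x, 78 mm from crease to free edge; crease at y = +95, z = 130 mm in the carton's frame. Closed flaps leave a 34 mm gap between them
- flap_left_edge (a point): middle of the free edge of the left flap (half way along the carton's length, mid thickness), moves with the flap
- flap_right (a joint): angle (rad) of the carton's right flap: 0 = flat, closed; pi/2 = upright; 2.3 = folded right back outside (stop); starts at 0.6 to 1.0. Stiff crease: stays where left, moves with under 1 N at its edge. A cardboard panel 4 mm thick, 196 mm along the carton's x, 78 mm from crease to free edge; crease at y = -95, z = 130 mm in the carton's frame. Closed flaps leave a 34 mm gap between them
- flap_right_edge (a point): middle of the free edge of the right flap (half way along the carton's length, mid thickness), moves with the flap
- canister: the sample canister to be packed, standing on the bench at the robot's left: plain stainless steel cylinder, 54 mm diameter, 100 mm tall, with a dark 22 mm wide, 6 mm high stub on the middle of its top; 0.25 to 0.5 kg. Origin at the centre of its underside, z along its axis, up
- packed: canister of the same kind already standing in one compartment of the carton, its underside on the carton's floor 5 mm above the bench; origin at the centre of its underside
- pad: loose flat cardboard pad, 78 mm by 150 mm, 8 mm thick, lying on the floor of the empty compartment; the canister is to stand on it; origin at the centre of its underside
- bottle: amber reagent bottle with a white cap, 58 mm diameter, 135 mm tall, standing near the canister (either may be the nearer one to the robot); origin at the centre of its underside
- beaker: glass beaker, 72 mm diameter at the rim, 90 mm tall, standing to the left of the canister; origin at the centre of its underside
Not all that is in view belongs to the job. Leave any blue look-alike of the canister alone.

How it is judged:
On the way, in this order (a step that is already met when the one before it is completed fails the run):
1. both flaps folded back well past upright (over 1.9 rad) (value of joint each of flap_left, flap_right above 1.9 rad), for 0.2 s.
2. the canister stands released and upright in the carton (z of canister in the frame of carton between 0 and 0.025 m and x of canister in the frame of carton between -0.085 and 0.085 m and y of canister in the frame of carton between -0.08 and 0.08 m and angle between canister's own z axis and vertical below 0.12 rad and contact force between canister and the fingers below 0.2 N and linear speed of canister below 0.03 m/s), for 0.2 s.
At the end, for the whole second after the job is handed in: the canister stands upright (within 0.12 rad) on the floor or pad inside the carton (origin under 25 mm above the carton's underside), released and at rest; the packed canister still stands upright in the carton (within 0.12 rad, under 25 mm); both flaps lie flat (joints under 0.13 rad) (all of step 2 and value of joint each of flap_left, flap_right below 0.13 rad and angle between packed's own z axis and vertical below 0.12 rad and z of packed in the frame of carton below 0.025 m); the robot touches nothing.
It fails at once if the packed canister is knocked over (tilted more than 0.35 rad) (angle between packed's own z axis and vertical above 0.35 rad).
It fails at once if the bottle is knocked over (tilted more than 0.35 rad) (angle between bottle's own z axis and vertical above 0.35 rad).
It fails at once if the beaker is knocked over (tilted more than 0.35 rad) (angle between beaker's own z axis and vertical above 0.35 rad).
It fails at once if the canister is dropped into the carton (faster than 0.7 m/s below the carton's rim) (z of canister in the frame of carton below 0.12 m and horizontal distance between canister and carton below 0.1 m and linear speed of canister above 0.7 m/s).
It also fails if it takes over 72 s, if anything falls off the work surface, if the arm or the gripper's body presses on something with over 40 N, if the wrist force passes 120 N, or if a joint passes its speed limit or range.

## Robot

A 7-joint arm with a two-finger parallel gripper is mounted at the origin on the work surface. World frame = base frame: x ahead of the robot, y to its left, z up, the work surface at z = 0. Lengths are in m, angles in rad, forces in N, time in s.
With the tool pointing down it reaches from about 0.425 to 0.925 m from the base axis. Payload 6.8 kg.
Tool frame: the origin (TCP) lies on the centre line of the jaws, within the pads' length; the fingertips stand 19 mm ahead of it and the grasp point (between the pads) is the TCP (tcp_to_tips is the distance from the TCP to the fingertips, in m); x points along the fingers, y is the direction in which the jaws open and shut, and the axes are right-handed (so a half turn about x gives the same grasp; the last joint's range is limited). The gripper opens to 85 mm and grips with 20 to 120 N. Pads are 22 mm wide; open, the fingers measure 114 mm over their backs; the gripper's body (76 mm by 85 mm) begins 54 mm behind the grasp point. The pads swing forward as they close: fully open they stand 13 mm farther back than shut.
Start: joints at [-1.424, 0.477, 0.022, 1.555, -0.011, 1.109, -0.083], TCP at [0.17, 0.653, 0.25] pointing down, gripper open.
Joint ranges: [-2.96, 2.96], [-0.34, 2.1], [-1.41, 1.46], [0.24, 2.44], [-1.37, 4.51], [0.17, 1.92], [-2.96, 2.96]. Speed limits (rad/s): [2.39, 2.39, 3.14, 3.14, 3.14, 3.14, 3.14].

## Interface

Orientations are given as a unit quaternion [w, x, y, z].
In Python, from station import get_obs, read_camera, hand_in, spot_in, cut_out, tcp_to_tips gives the robot as it stands.
- The arm moves only by the shell command python3 -m jog 'ROWS' [FORCE]. ROWS is JSON, a list of rows, each an object of numbers: "gripper": the closure, from 0 (fully open) to 1 (shut); "dx", "dy", "dz": the shift along the world's x, y, z in m; "rx", "ry", "rz": the turn, a rotation vector about the world's x, y, z in degrees. In form: [{"gripper": .., "dx": .., "dy": .., "dz": .., "rx": .., "ry": .., "rz": ..}, ...]. A call has 1 to 10 rows; each row is the pose to reach, as a shift and turn from the pose commanded when the call began; what a row does not reach only later rows make up. A row lasts 1/10 s, in which the tool goes at most 50 mm and 8.59 degrees, less where a joint would pass 70% of its speed; a pose out of reach is approached as far as the arm can. A call with a gripper value outside its range is refused whole. The fingers move at their own pace and stop on an object; FORCE is the grip in N (left out, the last holds). Time passes only in rows, so rows that repeat a pose let the fingers close. It gives the time, the measured TCP pose, the force and the opening at its end, in the units of the state.
- get_obs(): the state, without advancing time (a new reading comes with each control period).
- read_camera(name): name is "scene" or "side" or "wrist"; returns a dict with "pixels" (420x560x3 uint8, blue, green, red), "range_z" (420x560 float32, m along the optical axis (not along the pixel's ray), 0 where there is no reading), "camera_matrix" (3x3 intrinsics, pixels), "cam_to_world" (4x4, takes a point from camera to world coordinates). Camera axes: x right, y down, z forward; pixel columns grow to the right and rows downward; lengths in m; the calibration is good to about 2 mm. A picture is of the moment at which its call begins.
- hand_in(): hands the job in, once; it reports no verdict.
Trained networks look in the newest picture that a camera, given by its name, has taken for a name from the list of things; names that differ only in an ending like _2 or _b are one class to them, and where a whole thing is asked for, a point or a joint stands for the part that bears it (a point fixed in the world has none). Each returns a list of dicts, best first, with "conf" (0 to 1); they miss things now and then, are a little off and sometimes report something else, mostly with a low value. They report only what shows in the picture. A call takes as long as a camera call. They do not tell look-alikes from the thing itself.
- spot_in(camera, label): "box" ([centre column, centre row, width, height] in pixels, round what is visible of it).
- cut_out(camera, label): "mask" (420x560 bool, what is visible of it) and "box" ([centre column, centre row, width, height] in pixels, round what is visible of it).
The state is a dict: "t": time; "q": joint angles; "joint_vel": joint speeds; "joint_torque": joint torques, N m; "eef_pos": TCP position; "tool_rot": TCP orientation; "contact_force": force on the tool from outside, world axes, zero at the start; "torque": the same for the moment, N m; "gripper_width": opening from 0.0 (shut) to 1.0 (fully open).
Only numpy, scipy, OpenCV 4.12 (cv2) and the standard library are available. Lean on these libraries where they do the work, as an engineer would, in place of code of your own. Each camera call takes 0.05 s, during which the arm holds its last target. There are 200 camera calls.

## Working session

There is one attempt and no reset: what is moved stays moved. The work goes in short steps, Python scripts to look and compute and a shell command to move; the robot and the scene stay as the last step left them, time stands still between calls to the robot, and variables do not carry over. Pictures are saved under pics/ and viewed, about 8 in all and at most 12, crops included, and the job is handed in when it is done.

```bash
mkdir -p pics; ls
cat > h.py <<'E'
import numpy as np, cv2
from station import *
def cloud(c):
    K=np.array(c["camera_matrix"]);T=np.array(c["cam_to_world"]);z=c["range_z"]
    v,u=np.mgrid[:z.shape[0],:z.shape[1]]
    P=np.stack([(u-K[0,2])/K[0,0]*z,(v-K[1,2])/K[1,1]*z,z],-1)@T[:3,:3].T+T[:3,3]
    P[z<=0]=np.nan
    return P
E
python3 - <<'E'
from h import *
o=get_obs();print(o)
ims=[]
for n in ["scene","side"]:
    c=read_camera(n);P=cloud(c);im=c["pixels"].copy();print(n,np.array(c["cam_to_world"]).round(2).tolist())
    for l in ["carton","flap_left","flap_right","canister","packed","pad","bottle","beaker"]:
        for r in cut_out(n,l)[:3]:
            if r["conf"]<.3: continue
            m=r["mask"];p=P[m];p=p[~np.isnan(p[:,0])]
            print(l,round(r["conf"],2),np.round(r["box"]).astype(int).tolist(),"5/50/95%",np.percentile(p,[3,50,97],axis=0).round(3).tolist() if len(p) else 0)
    cv2.imwrite(f"pics/{n}0.png",im)
E
```

```text
pics
{'t': 0.0, 'q': array([-1.42407537,  0.47780322,  0.02230682,  1.55646533, -0.01149199,
        1.10930359, -0.08308034]), 'joint_vel': array([-1.02596025e-04,  4.63685564e-04, -2.23695457e-05,  1.46827802e-03,
        1.34005895e-03,  1.18357508e-03,  4.10011854e-04]), 'joint_torque': array([-1.25519447e-03, -5.96443784e+01,  1.60752799e+00, -2.81207067e+01,
        1.24191359e-02,  9.16570629e-03, -2.52268478e-06]), 'eef_pos': array([0.17000107, 0.65265531, 0.2493171 ]), 'tool_rot': array([ 0.70134086,  0.08916966,  0.7014155 , -0.09047693]), 'contact_force': array([-0.56091994,  0.28002299, -0.21445032]), 'torque': array([ 0.02034565, -0.04663449, -0.0344228 ]), 'gripper_width': 0.9998012026602568}
scene [[-0.51, 0.64, -0.58, 1.15], [0.86, 0.38, -0.34, 0.48], [-0.0, -0.67, -0.74, 0.89], [0.0, 0.0, 0.0, 1.0]]
carton 0.92 [188, 181, 110, 114] 5/50/95% [[0.438, -0.259, 0.01], [0.56, -0.105, 0.106], [0.656, -0.061, 0.187]]
carton 0.42 [205, 168, 62, 68] 5/50/95% [[0.437, -0.117, 0.135], [0.535, -0.091, 0.164], [0.62, -0.064, 0.19]]
flap_left 0.66 [205, 167, 68, 65] 5/50/95% [[0.4
[... 1808 characters left out ...]
8, -0.149, 0.103], [0.613, -0.101, 0.111]]
packed 0.3 [196, 188, 25, 48] 5/50/95% [[0.411, 0.288, 0.01], [0.431, 0.299, 0.079], [0.459, 0.321, 0.135]]
pad 0.77 [325, 315, 45, 49] 5/50/95% [[0.439, -0.205, 0.009], [0.493, -0.138, 0.012], [0.512, -0.095, 0.129]]
bottle 0.71 [324, 253, 82, 58] 5/50/95% [[0.43, -0.12, 0.138], [0.516, -0.095, 0.169], [0.611, -0.065, 0.192]]
bottle 0.67 [195, 188, 24, 47] 5/50/95% [[0.411, 0.288, 0.007], [0.432, 0.299, 0.077], [0.461, 0.325, 0.135]]
bottle 0.59 [375, 301, 85, 96] 5/50/95% [[0.445, -0.259, 0.132], [0.53, -0.23, 0.16], [0.628, -0.198, 0.186]]
beaker 0.85 [180, 156, 30, 37] 5/50/95% [[0.444, 0.428, 0.012], [0.474, 0.451, 0.065], [0.508, 0.495, 0.09]]
```

Run:
```python
import cv2,numpy as np
a=cv2.imread("pics/scene0.png")[100:310,110:460];b=cv2.imread("pics/side0.png")[120:400,150:450]
a=cv2.resize(a,None,fx=1.2,fy=1.2);b=cv2.resize(b,None,fx=1.2,fy=1.2)
h=max(a.shape[0],b.shape[0]);f=lambda i:cv2.copyMakeBorder(i,0,h-i.shape[0],0,0,0)
cv2.imwrite("pics/both0.png",np.hstack([f(a),f(b)]))
```

```text
(no output)
```

View pics/both0.png

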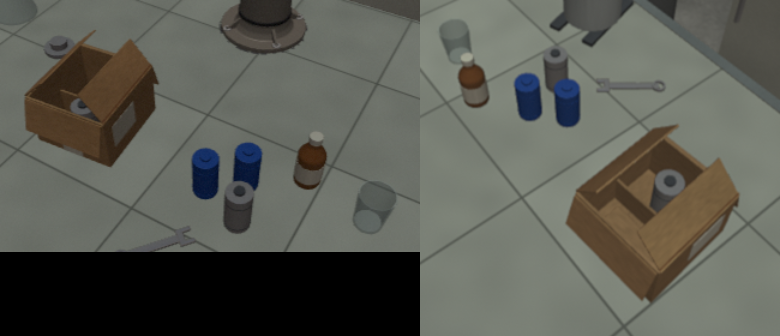

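Left picture (scene): grey canister near the viewer at full-image pixel ~(307,273). The two others, at (278,244) and (315,236), are blue decoys. Bottle and beaker stand to the right. The packed canister is in the +x compartment, the pad in the -x one.

```bash
cat > fit.py <<'E'
from h import *
from scipy.optimize import least_squares
from scipy.spatial.transform import Rotation as R
def circ(p,r):
    return least_squares(lambda c:np.hypot(p[:,0]-c[0],p[:,1]-c[1])-r,p.mean(0)[:2]+[.0,.0],loss="soft_l1",f_scale=.002).x
E
python3 - <<'E'
from fit import *
o=get_obs();q=o["tool_rot"];print("tool axes cols\n",R.from_quat(np.r_[q[1:],q[0]]).as_matrix().round(3))
print("tips",tcp_to_tips() if callable(tcp_to_tips) else tcp_to_tips)
C={}
Q=[]
for n in ["scene","side"]:
    c=read_camera(n);P=cloud(c);Q.append(P.reshape(-1,3))
Q=np.vstack(Q);Q=Q[~np.isnan(Q[:,0])]
near=lambda c,r,z0,z1:Q[(np.hypot(Q[:,0]-c[0],Q[:,1]-c[1])<r)&(Q[:,2]>z0)&(Q[:,2]<z1)]
p=near((.61,.24),.048,.02,.095);print("canister side fit",circ(p,.027),len(p)); 
p=near((.61,.24),.04,.097,.108);print("top mean",p.mean(0),len(p))
p=near((.437,.305),.05,.02,.08);print("bottle",circ(p,.029))
p=near((.59,-.15),.05,.095,.116);print("packed top",np.percentile(p,[5,50,95],axis=0).round(3).tolist())
# carton flaps
for nm,ylo,yhi in [("L",-.125,-.055),("R",-.27,-.19)]:
    p=Q[(Q[:,2]>.14)&(Q[:,2]<.2)&(Q[:,1]>ylo)&(Q[:,1]<yhi)&(Q[:,0]>.4)&(Q[:,0]<.68)]
    m=p.mean(0)
    for _ in range(6):
        n=np.linalg.svd(p-p.mean(0),full_matrices=False)[2][2]; d=abs((p-p.mean(0))@n); p=p[d<max(.004,1.5*np.median(d))]
    n*=np.sign(n[2]);print(nm,"n",n.round(3),"angle",np.arccos(n[2]).round(3),"yaw",np.degrees(np.arctan2(-n[0],n[1])).round(2),"mean",p.mean(0).round(4),len(p),"pct",np.percentile(p,[1,99],axis=0).round(3).tolist())
# box top rim outline: points near z=.13
p=Q[(Q[:,2]>.02)&(Q[:,2]<.2)&(Q[:,0]>.38)&(Q[:,0]<.7)&(Q[:,1]>-.31)&(Q[:,1]<-.03)]
print("minAreaRect",cv2.minAreaRect((p[:,:2]*1000).astype(np.float32)))
E
```

```text
tool axes cols
 [[ 0.     0.252  0.968]
 [ 0.     0.968 -0.252]
 [-1.     0.    -0.   ]]
tips 0.019
canister side fit [0.60902998 0.24035876] 778
top mean [0.60987344 0.23993523 0.10083981] 600
bottle [0.43948395 0.31672961]
packed top [[0.557, -0.17, 0.097], [0.586, -0.148, 0.105], [0.627, -0.124, 0.112]]
L n [-0.066  0.759  0.648] angle 0.866 yaw 4.96 mean [ 0.5279 -0.0941  0.1681] 2776 pct [[0.429, -0.121, 0.14], [0.623, -0.065, 0.193]]
R n [ 0.061 -0.696  0.715] angle 0.774 yaw -174.99 mean [ 0.5332 -0.2257  0.1649] 3231 pct [[0.441, -0.256, 0.14], [0.634, -0.197, 0.188]]
minAreaRect ((533.337158203125, -160.6447296142578), (257.7947998046875, 195.45697021484375), 5.222496032714844)
```

```bash
python3 -m jog '[{"gripper":1,"dx":0.26,"dy":-0.3,"rz":10},{"gripper":1,"dx":0.26,"dy":-0.3,"rz":19.6},{"gripper":1,"dx":0.26,"dy":-0.3,"rz":19.6},{"gripper":1,"dx":0.26,"dy":-0.3,"rz":19.6},{"gripper":1,"dx":0.26,"dy":-0.3,"rz":19.6},{"gripper":1,"dx":0.26,"dy":-0.3,"rz":19.6},{"gripper":1,"dx":0.26,"dy":-0.3,"rz":19.6},{"gripper":1,"dx":0.26,"dy":-0.3,"rz":19.6},{"gripper":1,"dx":0.361,"dy":-0.813,"rz":19.6},{"gripper":1,"dx":0.361,"dy":-0.813,"rz":19.6}]' && python3 -m jog '[{"gripper":1,"dx":0.111,"dy":-0.51},{"gripper":1,"dx":0.111,"dy":-0.51},{"gripper":1,"dx":0.111,"dy":-0.51}]'
```

```text
$[0]: bad value
```

```bash
python3 -m jog '[{"gripper":1,"dx":0.26,"dy":-0.3,"dz":0,"rx":0,"ry":0,"rz":8},{"gripper":1,"dx":0.26,"dy":-0.3,"dz":0,"rx":0,"ry":0,"rz":16},{"gripper":1,"dx":0.26,"dy":-0.3,"dz":0,"rx":0,"ry":0,"rz":19.6},{"gripper":1,"dx":0.26,"dy":-0.3,"dz":0,"rx":0,"ry":0,"rz":19.6},{"gripper":1,"dx":0.26,"dy":-0.3,"dz":0,"rx":0,"ry":0,"rz":19.6},{"gripper":1,"dx":0.26,"dy":-0.3,"dz":0,"rx":0,"ry":0,"rz":19.6},{"gripper":1,"dx":0.26,"dy":-0.3,"dz":0,"rx":0,"ry":0,"rz":19.6},{"gripper":1,"dx":0.26,"dy":-0.3,"dz":0,"rx":0,"ry":0,"rz":19.6},{"gripper":1,"dx":0.361,"dy":-0.813,"dz":0,"rx":0,"ry":0,"rz":19.6},{"gripper":1,"dx":0.361,"dy":-0.813,"dz":0,"rx":0,"ry":0,"rz":19.6}]'
```

```text
t: 2.0
eef_pos: [0.4503, 0.2532, 0.2504]
tool_rot: [0.707, -0.031, 0.706, 0.031]
contact_force: [0.7, 0.7, -0.1]
gripper_width: 0.003
```

```bash
python3 -m jog '[{"gripper":1,"dx":0.081,"dy":-0.413,"dz":0,"rx":0,"ry":0,"rz":0},{"gripper":1,"dx":0.081,"dy":-0.413,"dz":0,"rx":0,"ry":0,"rz":0},{"gripper":1,"dx":0.081,"dy":-0.413,"dz":0,"rx":0,"ry":0,"rz":0},{"gripper":1,"dx":0.081,"dy":-0.413,"dz":0,"rx":0,"ry":0,"rz":0},{"gripper":1,"dx":0.081,"dy":-0.413,"dz":0,"rx":0,"ry":0,"rz":0},{"gripper":1,"dx":0.081,"dy":-0.413,"dz":0,"rx":0,"ry":0,"rz":0},{"gripper":1,"dx":0.081,"dy":-0.413,"dz":0,"rx":0,"ry":0,"rz":0},{"gripper":1,"dx":0.081,"dy":-0.413,"dz":0,"rx":0,"ry":0,"rz":0},{"gripper":1,"dx":0.081,"dy":-0.413,"dz":0,"rx":0,"ry":0,"rz":0},{"gripper":1,"dx":0.081,"dy":-0.413,"dz":0,"rx":0,"ry":0,"rz":0}]'
```

```text
t: 3.0
eef_pos: [0.5303, -0.1623, 0.2506]
tool_rot: [0.707, -0.029, 0.706, 0.028]
contact_force: [-0.1, 0.6, 0.3]
gripper_width: 0.002
```

Run:
```python
from h import *
a=read_camera("wrist");b=read_camera("side");s=read_camera("scene")
cv2.imwrite("pics/w1.png",np.hstack([cv2.resize(a["pixels"],(420,315)),cv2.resize(b["pixels"][180:400,230:450],(315,315))]))
```

```text
(no output)
```

View pics/w1.png

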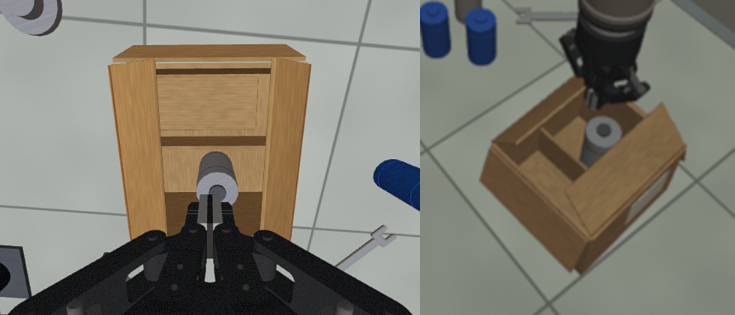

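Wrist view: tool centred between the two flaps (edges at columns ~160 and ~265), the packed canister is below. Left flap first: go down and push outward.

```bash
python3 -m jog '[{"gripper":1,"dx":0.001,"dy":0.002,"dz":-0.04,"rx":0,"ry":0,"rz":0},{"gripper":1,"dx":0.001,"dy":0.002,"dz":-0.07,"rx":0,"ry":0,"rz":0},{"gripper":1,"dx":0,"dy":0.02,"dz":-0.07,"rx":0,"ry":0,"rz":0},{"gripper":1,"dx":-0.002,"dy":0.04,"dz":-0.07,"rx":0,"ry":0,"rz":0},{"gripper":1,"dx":-0.004,"dy":0.06,"dz":-0.07,"rx":0,"ry":0,"rz":0},{"gripper":1,"dx":-0.006,"dy":0.08,"dz":-0.07,"rx":0,"ry":0,"rz":0},{"gripper":1,"dx":-0.008,"dy":0.095,"dz":-0.07,"rx":0,"ry":0,"rz":0},{"gripper":1,"dx":-0.009,"dy":0.11,"dz":-0.07,"rx":0,"ry":0,"rz":0},{"gripper":1,"dx":-0.009,"dy":0.11,"dz":-0.07,"rx":0,"ry":0,"rz":0}]'
cat > flaps.py <<'E'
# fit the flap/wall angle in the carton frame from both fixed cameras
from fit import *
c0=np.array([.531,-.160]);ex=np.array([.996,.087]);ey=np.array([-.087,.996])
Q=np.vstack([cloud(read_camera(n)).reshape(-1,3) for n in ("scene","side")]);Q=Q[~np.isnan(Q[:,0])]
u=(Q[:,:2]-c0)@ex;v=(Q[:,:2]-c0)@ey;z=Q[:,2]-.13
print(get_obs()["t"])
for nm,s in (("L",1),("R",-1)):
    y=95e-3-s*v  # inward distance from the crease
    k=(abs(u)<.095)&(abs(u)>.03)&(np.hypot(y,z)>.02)&(np.hypot(y,z)<.084)&(z>-.012)
    a=np.arctan2(z[k],y[k]);h,e=np.histogram(a,bins=np.arange(-.2,2.7,.1));i=h.argsort()[::-1][:4]
    print(nm,k.sum(),"modal angles",[(round(e[j]+.05,2),int(h[j])) for j in i])
E
python3 flaps.py
```

```text
t: 4.05
eef_pos: [0.5217, -0.0457, 0.1812]
tool_rot: [0.707, -0.033, 0.706, 0.032]
contact_force: [-0.3, -0.2, 0.8]
gripper_width: 0.001
4.15
L 1200 modal angles [(np.float64(2.25), 768), (np.float64(2.35), 383), (np.float64(2.15), 22), (np.float64(-0.05), 13)]
R 1915 modal angles [(np.float64(0.85), 1365), (np.float64(0.95), 386), (np.float64(1.05), 69), (np.float64(-0.05), 34)]
```

```bash
python3 -m jog '[{"gripper":1,"dx":0.004,"dy":-0.05,"dz":0,"rx":0,"ry":0,"rz":0},{"gripper":1,"dx":0.009,"dy":-0.1,"dz":0,"rx":0,"ry":0,"rz":0},{"gripper":1,"dx":0.01,"dy":-0.125,"dz":0,"rx":0,"ry":0,"rz":0},{"gripper":1,"dx":0.012,"dy":-0.145,"dz":0,"rx":0,"ry":0,"rz":0},{"gripper":1,"dx":0.014,"dy":-0.165,"dz":0,"rx":0,"ry":0,"rz":0},{"gripper":1,"dx":0.016,"dy":-0.185,"dz":0,"rx":0,"ry":0,"rz":0},{"gripper":1,"dx":0.018,"dy":-0.205,"dz":0,"rx":0,"ry":0,"rz":0},{"gripper":1,"dx":0.019,"dy":-0.22,"dz":0,"rx":0,"ry":0,"rz":0},{"gripper":1,"dx":0.019,"dy":-0.22,"dz":0,"rx":0,"ry":0,"rz":0}]'
python3 flaps.py
```

```text
t: 5.05
eef_pos: [0.5401, -0.2693, 0.1802]
tool_rot: [0.706, -0.03, 0.706, 0.03]
contact_force: [-0.9, -0.3, -1.1]
gripper_width: -0.003
5.15
L 1782 modal angles [(np.float64(2.25), 1113), (np.float64(2.35), 541), (np.float64(-0.05), 45), (np.float64(-0.15), 24)]
R 1543 modal angles [(np.float64(2.15), 977), (np.float64(2.25), 425), (np.float64(2.35), 50), (np.float64(-0.05), 34)]
```

```bash
python3 -m jog '[{"gripper":1,"dx":0,"dy":0.02,"dz":0.045,"rx":0,"ry":0,"rz":0},{"gripper":1,"dx":0.005,"dy":0.05,"dz":0.08,"rx":0,"ry":0,"rz":0},{"gripper":0,"dx":0.0695,"dy":0.509,"dz":0.08,"rx":0,"ry":0,"rz":8},{"gripper":0,"dx":0.0695,"dy":0.509,"dz":0.08,"rx":0,"ry":0,"rz":16},{"gripper":0,"dx":0.0695,"dy":0.509,"dz":0.08,"rx":0,"ry":0,"rz":24},{"gripper":0,"dx":0.0695,"dy":0.509,"dz":0.08,"rx":0,"ry":0,"rz":25},{"gripper":0,"dx":0.0695,"dy":0.509,"dz":0.08,"rx":0,"ry":0,"rz":25},{"gripper":0,"dx":0.0695,"dy":0.509,"dz":0.08,"rx":0,"ry":0,"rz":25},{"gripper":0,"dx":0.0695,"dy":0.509,"dz":0.08,"rx":0,"ry":0,"rz":25},{"gripper":0,"dx":0.0695,"dy":0.509,"dz":0.08,"rx":0,"ry":0,"rz":25}]'
```

```text
t: 6.15
eef_pos: [0.5997, 0.1819, 0.2594]
tool_rot: [0.682, -0.184, 0.683, 0.184]
contact_force: [1.4, -0.7, 0.7]
gripper_width: 0.996
```

```bash
python3 -m jog '[{"gripper":0,"dx":0.009,"dy":0.055,"dz":-0.02,"rx":0,"ry":0,"rz":0},{"gripper":0,"dx":0.009,"dy":0.055,"dz":-0.02,"rx":0,"ry":0,"rz":0},{"gripper":0,"dx":0.009,"dy":0.055,"dz":-0.02,"rx":0,"ry":0,"rz":0}]'
python3 - <<'E'
from fit import *
o=get_obs();print(o["eef_pos"])
c=read_camera("wrist");P=cloud(c);cv2.imwrite("pics/w2.png",c["pixels"])
p=P.reshape(-1,3);p=p[~np.isnan(p[:,0])]
for c0 in ((.61,.24),(.515,.21),(.57,.146)):
    d=np.hypot(p[:,0]-c0[0],p[:,1]-c0[1])
    t=p[(d<.045)&(p[:,2]>.095)&(p[:,2]<.112)]
    if len(t)>20:print(c0,"top bbox centre",((t.max(0)+t.min(0))/2).round(4),"mean",t.mean(0).round(4),"minEncl",cv2.minEnclosingCircle((t[:,:2]*1000).astype(np.float32)),len(t))
for k in cut_out("wrist","canister"):
    if k["conf"]>.3: print(k["conf"],k["box"],c["pixels"][k["mask"]].mean(0).round())
E
```

```text
t: 6.45
eef_pos: [0.6077, 0.2372, 0.2379]
tool_rot: [0.681, -0.185, 0.684, 0.185]
contact_force: [0.0, -0.0, 0.8]
gripper_width: 1.001
[0.60773203 0.23721792 0.23793938]
(0.61, 0.24) top bbox centre [0.6067 0.2392 0.1015] mean [0.6056 0.2385 0.1007] minEncl ((606.98291015625, 239.15553283691406), 27.05680274963379) 2809
(0.515, 0.21) top bbox centre [0.5123 0.2095 0.1021] mean [0.512  0.2091 0.1008] minEncl ((512.2945556640625, 209.61158752441406), 26.906965255737305) 3899
(0.57, 0.146) top bbox centre [0.5683 0.1452 0.1016] mean [0.5673 0.1451 0.1009] minEncl ((568.2002563476562, 145.04490661621094), 26.922996520996094) 3689
0.88 [311.5, 88.8, 66.8, 76.8] [166.  98.  55.]
0.74 [283.6, 200.3, 60.3, 75.3] [110. 104. 103.]
0.58 [209.7, 112.2, 79.6, 66.7] [157.  92.  52.]
0.46 [20.2, 27.1, 36.5, 52.0] [27. 46. 63.]
```

View pics/w2.png

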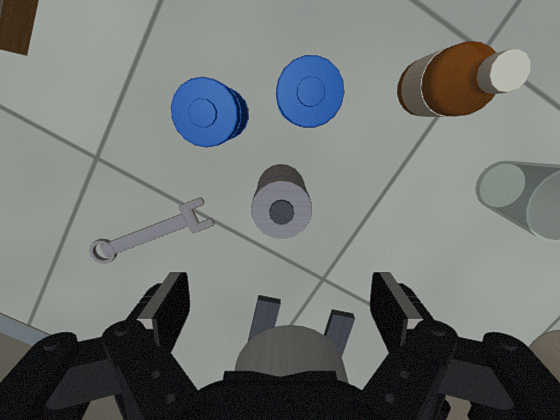

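Wrist view: the grey canister at (282,208) lies between the jaws' centre line; blue ones at (209,112), (311,90) are clear of the fingers. Grasp.

```bash
python3 -m jog '[{"gripper":0,"dx":0,"dy":0.002,"dz":-0.05,"rx":0,"ry":0,"rz":0},{"gripper":0,"dx":0,"dy":0.002,"dz":-0.1,"rx":0,"ry":0,"rz":0},{"gripper":0,"dx":0,"dy":0.002,"dz":-0.14,"rx":0,"ry":0,"rz":0},{"gripper":0,"dx":0,"dy":0.002,"dz":-0.16,"rx":0,"ry":0,"rz":0},{"gripper":1,"dx":0,"dy":0.002,"dz":-0.16,"rx":0,"ry":0,"rz":0},{"gripper":1,"dx":0,"dy":0.002,"dz":-0.16,"rx":0,"ry":0,"rz":0},{"gripper":1,"dx":0,"dy":0.002,"dz":-0.16,"rx":0,"ry":0,"rz":0},{"gripper":1,"dx":0,"dy":0.002,"dz":-0.16,"rx":0,"ry":0,"rz":0},{"gripper":1,"dx":0,"dy":0.002,"dz":-0.16,"rx":0,"ry":0,"rz":0},{"gripper":1,"dx":0,"dy":0.002,"dz":-0.16,"rx":0,"ry":0,"rz":0}]' 50
```

```text
t: 7.55
eef_pos: [0.6115, 0.2354, 0.0822]
tool_rot: [0.684, -0.183, 0.682, 0.183]
contact_force: [-0.3, -1.5, 6.5]
gripper_width: 0.626
```

```bash
python3 -m jog '[{"gripper":1,"dx":0,"dy":0,"dz":0,"rx":0,"ry":0,"rz":0},{"gripper":1,"dx":0,"dy":0,"dz":0.02,"rx":0,"ry":0,"rz":0},{"gripper":1,"dx":0,"dy":0,"dz":0.05,"rx":0,"ry":0,"rz":0},{"gripper":1,"dx":0,"dy":0,"dz":0.09,"rx":0,"ry":0,"rz":0},{"gripper":1,"dx":0,"dy":0,"dz":0.13,"rx":0,"ry":0,"rz":0},{"gripper":1,"dx":0,"dy":0,"dz":0.17,"rx":0,"ry":0,"rz":0},{"gripper":1,"dx":0,"dy":0,"dz":0.2,"rx":0,"ry":0,"rz":0},{"gripper":1,"dx":0,"dy":0,"dz":0.22,"rx":0,"ry":0,"rz":0},{"gripper":1,"dx":0,"dy":0,"dz":0.22,"rx":0,"ry":0,"rz":0}]'
```

```text
t: 8.45
eef_pos: [0.6114, 0.2355, 0.3037]
tool_rot: [0.685, -0.183, 0.681, 0.183]
contact_force: [0.4, 0.5, -3.0]
gripper_width: 0.627
```

Run:
```python
from fit import *
c0=np.array([.531,-.160]);ex=np.array([.996,.087]);ey=np.array([-.087,.996])
ims=[]
for n in ("scene","side"):
    c=read_camera(n);P=cloud(c).reshape(-1,3);P=P[~np.isnan(P[:,0])];ims.append(c["pixels"])
    u=(P[:,:2]-c0)@ex;v=(P[:,:2]-c0)@ey
    f=lambda k:np.c_[u,v,P[:,2]][k]
    for nm,a,b in (("pad",.009,.018),("floor",.002,.0085)):
        k=f((abs(v)<.086)&(u>-.092)&(u<.0)&(P[:,2]>a)&(P[:,2]<b))
        if len(k)>5: print(n,nm,len(k),np.percentile(k,[2,50,98],axis=0).round(3).tolist())
    k=f((abs(v)<.12)&(abs(u)<.12)&(P[:,2]>.122)&(P[:,2]<.134));print(n,"rim",np.percentile(k,[1,50,99],axis=0).round(3).tolist(),len(k))
    k=f((abs(v)<.08)&(abs(u)<.03)&(P[:,2]>.055)&(P[:,2]<.071));print(n,"divider",np.percentile(k,[2,50,98],axis=0).round(3).tolist(),len(k))
cv2.imwrite("pics/c3.png",np.hstack([cv2.resize(i,(400,400)) for i in (ims[0][100:280,90:270],ims[1][200:400,240:440])]))
```

```text
scene pad 309 [[-0.091, -0.08, 0.009], [-0.07, -0.033, 0.013], [-0.049, 0.009, 0.017]]
scene rim [[-0.104, -0.102, 0.122], [0.039, -0.027, 0.129], [0.11, 0.093, 0.134]] 1135
scene divider [[-0.002, -0.078, 0.056], [0.003, 0.009, 0.066], [0.007, 0.043, 0.071]] 115
side pad 1005 [[-0.048, -0.065, 0.009], [-0.029, -0.001, 0.012], [-0.001, 0.067, 0.017]]
side floor 349 [[-0.042, -0.063, 0.002], [-0.007, 0.028, 0.005], [-0.001, 0.085, 0.008]]
side rim [[-0.106, -0.099, 0.122], [-0.029, 0.006, 0.129], [0.105, 0.099, 0.134]] 2024
side divider [[-0.003, -0.074, 0.055], [-0.001, 0.0, 0.066], [0.028, 0.077, 0.071]] 397
```

View pics/c3.png

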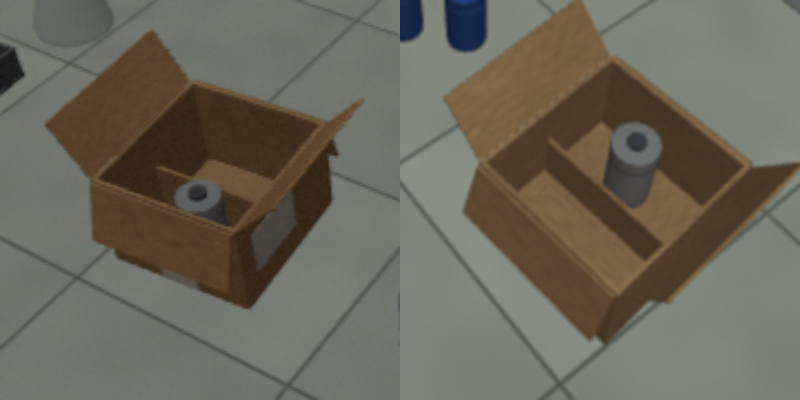

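Picture: both flaps are folded back outside, the packed canister stands in the far compartment, the near one is empty with the pad about centred. Carry over.

```bash
python3 -m jog '[{"gripper":1,"dx":-0.006,"dy":-0.02,"dz":0,"rx":0,"ry":0,"rz":-4},{"gripper":1,"dx":-0.02,"dy":-0.06,"dz":0,"rx":0,"ry":0,"rz":-8},{"gripper":1,"dx":-0.035,"dy":-0.105,"dz":0,"rx":0,"ry":0,"rz":-12},{"gripper":1,"dx":-0.05,"dy":-0.15,"dz":0,"rx":0,"ry":0,"rz":-16},{"gripper":1,"dx":-0.065,"dy":-0.195,"dz":0,"rx":0,"ry":0,"rz":-20},{"gripper":1,"dx":-0.08,"dy":-0.24,"dz":0,"rx":0,"ry":0,"rz":-24},{"gripper":1,"dx":-0.095,"dy":-0.285,"dz":0,"rx":0,"ry":0,"rz":-25},{"gripper":1,"dx":-0.11,"dy":-0.33,"dz":0,"rx":0,"ry":0,"rz":-25},{"gripper":1,"dx":-0.122,"dy":-0.37,"dz":0,"rx":0,"ry":0,"rz":-25},{"gripper":1,"dx":-0.13,"dy":-0.4,"dz":0,"rx":0,"ry":0,"rz":-25}]'; python3 -m jog '[{"gripper":1,"dx":0,"dy":0,"dz":0,"rx":0,"ry":0,"rz":0},{"gripper":1,"dx":0,"dy":0,"dz":0,"rx":0,"ry":0,"rz":0}]'
python3 - <<'E'
from fit import *
o=get_obs();q=o["tool_rot"];print(R.from_quat(np.r_[q[1:],q[0]]).as_matrix().round(3).tolist())
b,c=read_camera("side"),read_camera("wrist")
for c in (read_camera("side"),read_camera("scene")):
    p=cloud(c).reshape(-1,3);p=p[~np.isnan(p[:,0])]
    t=p[(np.hypot(p[:,0]-.482,p[:,1]+.164)<.05)&(p[:,2]>.226)&(p[:,2]<.27)];print(len(t),t.min(0).round(3),t.max(0).round(3),circ(t,.027).round(4))
E
```

```text
t: 9.55
eef_pos: [0.4774, -0.1674, 0.2985]
tool_rot: [0.705, -0.03, 0.708, 0.03]
contact_force: [0.7, 0.3, -2.8]
gripper_width: 0.627
t: 9.75
eef_pos: [0.4789, -0.165, 0.2987]
tool_rot: [0.705, -0.03, 0.707, 0.03]
contact_force: [0.3, 0.3, -2.9]
gripper_width: 0.626
[[-0.003, -0.085, 0.996], [0.001, 0.996, 0.085], [-1.0, 0.001, -0.003]]
376 [ 0.453 -0.188  0.226] [ 0.494 -0.139  0.27 ] [ 0.4813 -0.1588]
348 [ 0.464 -0.181  0.226] [ 0.511 -0.131  0.27 ] [ 0.4818 -0.1607]
```

```bash
python3 -m jog '[{"gripper":1,"dx":0,"dy":-0.002,"dz":-0.02,"rx":0,"ry":0,"rz":0},{"gripper":1,"dx":0,"dy":-0.003,"dz":-0.05,"rx":0,"ry":0,"rz":0},{"gripper":1,"dx":0,"dy":-0.003,"dz":-0.08,"rx":0,"ry":0,"rz":0},{"gripper":1,"dx":0,"dy":-0.003,"dz":-0.11,"rx":0,"ry":0,"rz":0},{"gripper":1,"dx":0,"dy":-0.003,"dz":-0.135,"rx":0,"ry":0,"rz":0},{"gripper":1,"dx":0,"dy":-0.003,"dz":-0.16,"rx":0,"ry":0,"rz":0},{"gripper":1,"dx":0,"dy":-0.003,"dz":-0.18,"rx":0,"ry":0,"rz":0},{"gripper":1,"dx":0,"dy":-0.003,"dz":-0.192,"rx":0,"ry":0,"rz":0},{"gripper":1,"dx":0,"dy":-0.003,"dz":-0.196,"rx":0,"ry":0,"rz":0},{"gripper":1,"dx":0,"dy":-0.003,"dz":-0.198,"rx":0,"ry":0,"rz":0}]'; python3 -m jog '[{"gripper":1,"dx":0,"dy":0,"dz":-0.001,"rx":0,"ry":0,"rz":0},{"gripper":1,"dx":0,"dy":0,"dz":-0.002,"rx":0,"ry":0,"rz":0},{"gripper":1,"dx":0,"dy":0,"dz":-0.003,"rx":0,"ry":0,"rz":0}]'
```

```text
t: 10.95
eef_pos: [0.4805, -0.1675, 0.1024]
tool_rot: [0.706, -0.031, 0.706, 0.031]
contact_force: [-0.3, -0.7, -2.7]
gripper_width: 0.626
t: 11.25
eef_pos: [0.4806, -0.1679, 0.0999]
tool_rot: [0.707, -0.031, 0.706, 0.031]
contact_force: [0.2, -0.2, -2.5]
gripper_width: 0.623
```

```bash
python3 -m jog '[{"gripper":1,"dx":0,"dy":0,"dz":-0.002,"rx":0,"ry":0,"rz":0},{"gripper":1,"dx":0,"dy":0,"dz":-0.003,"rx":0,"ry":0,"rz":0},{"gripper":1,"dx":0,"dy":0,"dz":-0.004,"rx":0,"ry":0,"rz":0},{"gripper":1,"dx":0,"dy":0,"dz":-0.004,"rx":0,"ry":0,"rz":0}]'; python3 -m jog '[{"gripper":1,"dx":0,"dy":0,"dz":-0.001,"rx":0,"ry":0,"rz":0},{"gripper":1,"dx":0,"dy":0,"dz":-0.001,"rx":0,"ry":0,"rz":0}]'
```

```text
t: 11.65
eef_pos: [0.4802, -0.1678, 0.0953]
tool_rot: [0.706, -0.031, 0.706, 0.031]
contact_force: [-0.1, 0.8, -1.6]
gripper_width: 0.626
t: 11.85
eef_pos: [0.4809, -0.1677, 0.0952]
tool_rot: [0.707, -0.031, 0.706, 0.031]
contact_force: [-1.9, 2.2, 6.9]
gripper_width: 0.625
```

```bash
python3 -m jog '[{"gripper":0.3,"dx":0,"dy":0,"dz":0,"rx":0,"ry":0,"rz":0},{"gripper":0.2,"dx":0,"dy":0,"dz":0,"rx":0,"ry":0,"rz":0},{"gripper":0.1,"dx":0,"dy":0,"dz":0,"rx":0,"ry":0,"rz":0},{"gripper":0,"dx":0,"dy":0,"dz":0,"rx":0,"ry":0,"rz":0},{"gripper":0,"dx":0,"dy":0,"dz":0,"rx":0,"ry":0,"rz":0},{"gripper":0,"dx":0,"dy":0,"dz":0,"rx":0,"ry":0,"rz":0},{"gripper":0,"dx":0,"dy":0,"dz":0.01,"rx":0,"ry":0,"rz":0},{"gripper":0,"dx":0,"dy":0,"dz":0.03,"rx":0,"ry":0,"rz":0},{"gripper":0,"dx":0,"dy":0,"dz":0.06,"rx":0,"ry":0,"rz":0},{"gripper":0,"dx":0,"dy":0,"dz":0.11,"rx":0,"ry":0,"rz":0}]'; python3 -m jog '[{"gripper":0,"dx":0,"dy":0,"dz":0.05,"rx":0,"ry":0,"rz":0},{"gripper":0,"dx":0,"dy":0,"dz":0.08,"rx":0,"ry":0,"rz":0},{"gripper":0,"dx":0,"dy":0,"dz":0.08,"rx":0,"ry":0,"rz":0}]'
python3 - <<'E'
from fit import *
ims=[]
for n in("wrist","side"):
    c=read_camera(n);ims.append(c["pixels"]);p=cloud(c).reshape(-1,3);p=p[~np.isnan(p[:,0])]
    t=p[(np.hypot(p[:,0]-.4805,p[:,1]+.165)<.04)&(p[:,2]>.105)&(p[:,2]<.125)]
    if len(t)>9: print(n,len(t),t.mean(0).round(4),np.percentile(t[:,2],[10,50,90]).round(4),cv2.minEnclosingCircle((t[:,:2]*1000).astype(np.float32)))
cv2.imwrite("pics/p4.png",np.hstack([cv2.resize(ims[0],(467,350)),cv2.resize(ims[1][190:400,250:440],(317,350))]))
E
```

```text
t: 12.85
eef_pos: [0.4784, -0.1673, 0.2041]
tool_rot: [0.705, -0.031, 0.708, 0.031]
contact_force: [1.4, 0.1, 0.9]
gripper_width: 1.001
t: 13.15
eef_pos: [0.4824, -0.1688, 0.2896]
tool_rot: [0.71, -0.031, 0.703, 0.03]
contact_force: [0.2, 0.1, -0.0]
gripper_width: 1.003
wrist 2259 [ 0.4777 -0.1639  0.1137] [0.1118 0.1129 0.1186] ((479.0265808105469, -163.7655792236328), 26.818378448486328)
side 533 [ 0.4795 -0.1639  0.113 ] [0.1103 0.1127 0.117 ] ((481.51226806640625, -162.4384307861328), 27.595401763916016)
```

View pics/p4.png

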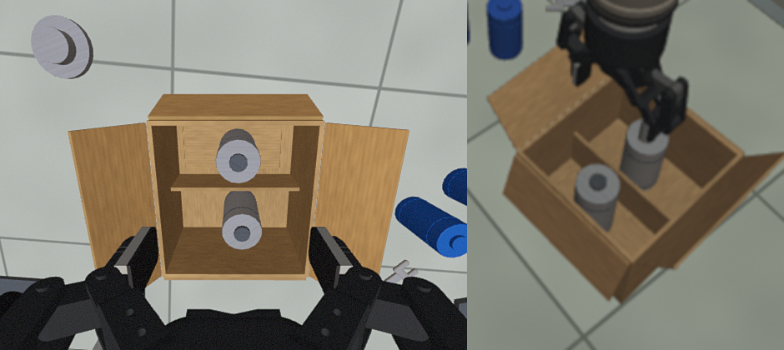

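Wrist view: placed canister at (241,233) upright on the pad, top at z=0.113 as expected; packed one beyond the divider at (238,160). Now close the left flap from outside.

```bash
python3 -m jog '[{"gripper":1,"dx":0.032,"dy":0.2,"dz":0,"rx":0,"ry":0,"rz":0},{"gripper":1,"dx":0.032,"dy":0.2,"dz":0,"rx":0,"ry":0,"rz":0},{"gripper":1,"dx":0.032,"dy":0.2,"dz":0,"rx":0,"ry":0,"rz":0},{"gripper":1,"dx":0.032,"dy":0.2,"dz":0,"rx":0,"ry":0,"rz":0},{"gripper":1,"dx":0.032,"dy":0.2,"dz":0,"rx":0,"ry":0,"rz":0},{"gripper":1,"dx":0.032,"dy":0.2,"dz":-0.05,"rx":0,"ry":0,"rz":0},{"gripper":1,"dx":0.032,"dy":0.2,"dz":-0.09,"rx":0,"ry":0,"rz":0},{"gripper":1,"dx":0.032,"dy":0.2,"dz":-0.105,"rx":0,"ry":0,"rz":0},{"gripper":1,"dx":0.032,"dy":0.2,"dz":-0.105,"rx":0,"ry":0,"rz":0}]'
```

```text
t: 14.15
eef_pos: [0.5091, 0.0313, 0.1756]
tool_rot: [0.704, -0.031, 0.709, 0.03]
contact_force: [0.3, -0.4, -0.2]
gripper_width: -0.001
```

```bash
python3 -m jog '[{"gripper":1,"dx":0.0035,"dy":-0.03,"dz":0.002,"rx":0,"ry":0,"rz":0},{"gripper":1,"dx":0.005,"dy":-0.055,"dz":0.002,"rx":0,"ry":0,"rz":0},{"gripper":1,"dx":0.007,"dy":-0.08,"dz":0.002,"rx":0,"ry":0,"rz":0},{"gripper":1,"dx":0.008,"dy":-0.095,"dz":0.002,"rx":0,"ry":0,"rz":0},{"gripper":1,"dx":0.0095,"dy":-0.11,"dz":0.002,"rx":0,"ry":0,"rz":0},{"gripper":1,"dx":0.011,"dy":-0.129,"dz":-0.003,"rx":0,"ry":0,"rz":0},{"gripper":1,"dx":0.012,"dy":-0.139,"dz":-0.01,"rx":0,"ry":0,"rz":0},{"gripper":1,"dx":0.0125,"dy":-0.144,"dz":-0.018,"rx":0,"ry":0,"rz":0},{"gripper":1,"dx":0.0125,"dy":-0.144,"dz":-0.022,"rx":0,"ry":0,"rz":0},{"gripper":1,"dx":0.0125,"dy":-0.144,"dz":-0.022,"rx":0,"ry":0,"rz":0}]'; python3 flaps.py
```

```text
t: 15.15
eef_pos: [0.524, -0.1111, 0.1564]
tool_rot: [0.706, -0.031, 0.707, 0.031]
contact_force: [0.2, 0.0, 0.4]
gripper_width: -0.002
15.25
L 1805 modal angles [(np.float64(0.15), 1203), (np.float64(0.05), 394), (np.float64(0.25), 181), (np.float64(0.35), 19)]
R 2056 modal angles [(np.float64(2.15), 1375), (np.float64(2.25), 568), (np.float64(2.35), 54), (np.float64(-0.05), 21)]
```

```bash
python3 -m jog '[{"gripper":1,"dx":0.001,"dy":-0.006,"dz":-0.003,"rx":0,"ry":0,"rz":0},{"gripper":1,"dx":0.001,"dy":-0.006,"dz":-0.005,"rx":0,"ry":0,"rz":0},{"gripper":1,"dx":0.001,"dy":-0.006,"dz":-0.005,"rx":0,"ry":0,"rz":0}]'; python3 -m jog '[{"gripper":1,"dx":0,"dy":0,"dz":-0.001,"rx":0,"ry":0,"rz":0},{"gripper":1,"dx":0,"dy":0,"dz":-0.001,"rx":0,"ry":0,"rz":0}]'; python3 flaps.py
```

```text
t: 15.55
eef_pos: [0.5261, -0.1184, 0.153]
tool_rot: [0.707, -0.031, 0.706, 0.031]
contact_force: [-1.1, -1.1, 5.4]
gripper_width: -0.002
t: 15.75
eef_pos: [0.5261, -0.1185, 0.1529]
tool_rot: [0.707, -0.031, 0.706, 0.031]
contact_force: [-4.1, 0.1, 13.8]
gripper_width: 0.0
15.85
L 1747 modal angles [(np.float64(0.05), 1239), (np.float64(0.15), 426), (np.float64(0.25), 61), (np.float64(-0.05), 15)]
R 2044 modal angles [(np.float64(2.15), 1385), (np.float64(2.25), 569), (np.float64(2.35), 50), (np.float64(-0.05), 18)]
```

```bash
python3 -m jog '[{"gripper":1,"dx":0,"dy":0,"dz":0.04,"rx":0,"ry":0,"rz":0},{"gripper":1,"dx":0,"dy":0,"dz":0.09,"rx":0,"ry":0,"rz":0},{"gripper":1,"dx":0.0215,"dy":-0.232,"dz":0.12,"rx":0,"ry":0,"rz":0},{"gripper":1,"dx":0.0215,"dy":-0.232,"dz":0.12,"rx":0,"ry":0,"rz":0},{"gripper":1,"dx":0.0215,"dy":-0.232,"dz":0.12,"rx":0,"ry":0,"rz":0},{"gripper":1,"dx":0.0215,"dy":-0.232,"dz":0.12,"rx":0,"ry":0,"rz":0},{"gripper":1,"dx":0.0215,"dy":-0.232,"dz":0.12,"rx":0,"ry":0,"rz":0},{"gripper":1,"dx":0.0215,"dy":-0.232,"dz":0.12,"rx":0,"ry":0,"rz":0},{"gripper":1,"dx":0.0215,"dy":-0.232,"dz":0.07,"rx":0,"ry":0,"rz":0},{"gripper":1,"dx":0.0215,"dy":-0.232,"dz":0.029,"rx":0,"ry":0,"rz":0}]'
```

```text
t: 16.85
eef_pos: [0.5476, -0.3493, 0.1793]
tool_rot: [0.707, -0.031, 0.706, 0.031]
contact_force: [0.0, 0.1, -1.0]
gripper_width: 0.002
```

```bash
python3 -m jog '[{"gripper":1,"dx":-0.0035,"dy":0.03,"dz":0,"rx":0,"ry":0,"rz":0},{"gripper":1,"dx":-0.005,"dy":0.055,"dz":0,"rx":0,"ry":0,"rz":0},{"gripper":1,"dx":-0.007,"dy":0.08,"dz":0,"rx":0,"ry":0,"rz":0},{"gripper":1,"dx":-0.008,"dy":0.095,"dz":0,"rx":0,"ry":0,"rz":0},{"gripper":1,"dx":-0.0095,"dy":0.11,"dz":0,"rx":0,"ry":0,"rz":0},{"gripper":1,"dx":-0.011,"dy":0.129,"dz":-0.003,"rx":0,"ry":0,"rz":0},{"gripper":1,"dx":-0.012,"dy":0.139,"dz":-0.01,"rx":0,"ry":0,"rz":0},{"gripper":1,"dx":-0.0125,"dy":0.146,"dz":-0.018,"rx":0,"ry":0,"rz":0},{"gripper":1,"dx":-0.0125,"dy":0.148,"dz":-0.023,"rx":0,"ry":0,"rz":0},{"gripper":1,"dx":-0.0125,"dy":0.148,"dz":-0.024,"rx":0,"ry":0,"rz":0}]'; python3 flaps.py
```

```text
t: 17.85
eef_pos: [0.534, -0.2015, 0.1551]
tool_rot: [0.706, -0.031, 0.707, 0.031]
contact_force: [0.2, 0.0, 0.7]
gripper_width: 0.003
17.95
L 1932 modal angles [(np.float64(0.05), 1236), (np.float64(0.15), 596), (np.float64(0.25), 87), (np.float64(-0.05), 10)]
R 1736 modal angles [(np.float64(0.05), 800), (np.float64(0.15), 792), (np.float64(0.25), 112), (np.float64(0.35), 18)]
```

```bash
python3 -m jog '[{"gripper":1,"dx":0,"dy":0,"dz":-0.002,"rx":0,"ry":0,"rz":0},{"gripper":1,"dx":0,"dy":0,"dz":-0.003,"rx":0,"ry":0,"rz":0},{"gripper":1,"dx":0,"dy":0,"dz":-0.003,"rx":0,"ry":0,"rz":0}]'; python3 -m jog '[{"gripper":1,"dx":0,"dy":0,"dz":-0.001,"rx":0,"ry":0,"rz":0},{"gripper":1,"dx":0,"dy":0,"dz":-0.001,"rx":0,"ry":0,"rz":0}]'; python3 -m jog '[{"gripper":1,"dx":0,"dy":0,"dz":0.04,"rx":0,"ry":0,"rz":0},{"gripper":1,"dx":0,"dy":0,"dz":0.09,"rx":0,"ry":0,"rz":0},{"gripper":1,"dx":0,"dy":0,"dz":0.14,"rx":0,"ry":0,"rz":0},{"gripper":1,"dx":0.02,"dy":0.25,"dz":0.15,"rx":0,"ry":0,"rz":0},{"gripper":1,"dx":0.02,"dy":0.25,"dz":0.15,"rx":0,"ry":0,"rz":0},{"gripper":1,"dx":0.02,"dy":0.25,"dz":0.15,"rx":0,"ry":0,"rz":0},{"gripper":1,"dx":0.02,"dy":0.25,"dz":0.15,"rx":0,"ry":0,"rz":0},{"gripper":1,"dx":0.02,"dy":0.25,"dz":0.15,"rx":0,"ry":0,"rz":0},{"gripper":1,"dx":0.02,"dy":0.25,"dz":0.15,"rx":0,"ry":0,"rz":0}]'
python3 - <<'E'
from fit import *
c0=np.array([.531,-.160]);ex=np.array([.996,.087]);ey=np.array([-.087,.996])
ims=[];Q=[]
for n in("scene","side"):
    c=read_camera(n);ims.append(c["pixels"]);Q.append(cloud(c).reshape(-1,3))
Q=np.vstack(Q);Q=Q[~np.isnan(Q[:,0])];u=(Q[:,:2]-c0)@ex;v=(Q[:,:2]-c0)@ey;z=Q[:,2]
for s in(1,-1):
    k=(abs(u)<.09)&(s*v>.022)&(s*v<.09)&(z>.11)&(z<.16);f=np.polyfit(.095-s*v[k],z[k],1);print(s,k.sum(),"slope",f[0].round(4),"z at crease",f[1].round(4))
cv2.imwrite("pics/f5.png",np.hstack([cv2.resize(i,(400,400)) for i in (ims[0][100:300,90:290],ims[1][200:400,240:440])]))
E
```

```text
t: 18.25
eef_pos: [0.5346, -0.2021, 0.1533]
tool_rot: [0.706, -0.031, 0.706, 0.031]
contact_force: [-0.2, -0.0, -1.1]
gripper_width: -0.0
t: 18.45
eef_pos: [0.5347, -0.2021, 0.153]
tool_rot: [0.707, -0.031, 0.706, 0.031]
contact_force: [-1.8, 0.4, 6.3]
gripper_width: -0.002
t: 19.35
eef_pos: [0.5547, 0.0573, 0.3023]
tool_rot: [0.706, -0.034, 0.706, 0.036]
contact_force: [-0.2, -0.7, -0.6]
gripper_width: 0.004
1 3709 slope -0.0025 z at crease 0.1338
-1 4110 slope -0.0015 z at crease 0.1337
```

View pics/f5.png

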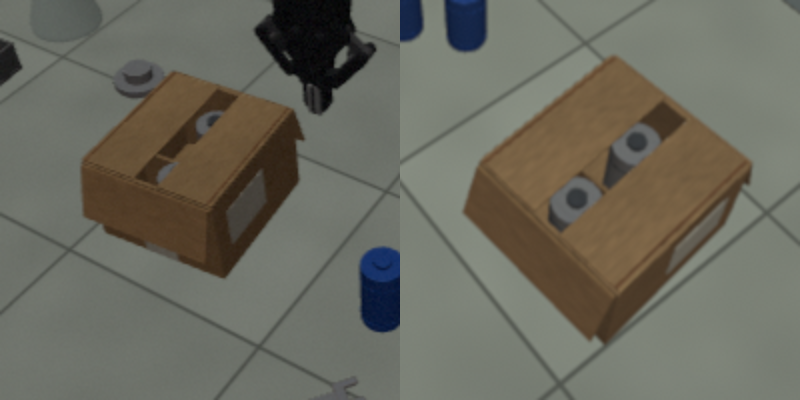

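Both flaps lie flat (slopes ≈ 0), both canisters stand upright in view through the gap, and the arm is clear.

```bash
python3 -c "
from station import *
print(get_obs()['joint_vel'].round(3));print(hand_in())"
```

```text
[ 0.037 -0.007  0.047  0.012  0.01   0.     0.006]
the job is handed in; nothing more can be done
None
```

The canister is packed and the carton is closed. I handed the job in at about 19.5 s of the 72 s allowed; no verdict was reported.

**What I did:** I pushed both flaps back to about 2.2 rad and gripped the grey canister, leaving its two blue look-alikes alone. I stood it on the pad in the empty compartment, released it, then folded both flaps down until they met their stops.

**Last checks:**
- **Flaps:** both measured flat, with slopes of about 0.002 and the surface at z = 0.134 m.
- **Canister:** right after release its top was at 0.113 m, as expected on the pad, and it stood upright. In the final picture it and the packed canister still stand upright, seen through the gap.
- **Arm:** clear of everything at about 0.30 m height, and the contact force is near zero.
- **Bottle and beaker:** nothing was commanded near them, but I did not check them again at the end.

No check failed or disagreed. The flap angles were read coarsely, in 0.1 rad steps, and the arm was still settling slightly at hand-in, with joint speeds up to 0.05 rad/s.

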